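# Free a locked centrifuge lid through its emergency release hole

### The arm

A 6-joint arm with a two-finger parallel gripper is mounted at the origin on a cart in front of the work surface, level with it; the furniture and walls round the work are solid. World frame = base frame: x ahead of the robot, y to its left, z up, the work surface at z = 0. Lengths are in m, angles in rad, forces in N, time in s.
With the tool pointing down it reaches from about 0.225 to 0.875 m from the base axis. Payload 3.4 kg.
Tool frame: the origin (TCP) lies midway between the tips of the shut fingers; the grasp point (between the pads) lies 19 mm behind it; z points along the fingers, y is the line along which they close (so a half turn about z gives the same grasp; the last joint's range is limited). The gripper opens to 85 mm and grips with 20 to 120 N. Pads are 22 mm wide; open, the fingers measure 114 mm over their backs; the gripper's body (76 mm by 85 mm) begins 54 mm behind the grasp point. The pads swing forward as they close: fully open they stand 13 mm farther back than shut.
Start: joints at [-1.447, 0.276, 1.505, -0, 1.361, -0.121], TCP at [0.139, -0.558, 0.231] pointing down, gripper open.
Joint ranges: [-2.89, 2.89], [-0.75, 2.08], [0.22, 2.7], [-1.18, 4.32], [0.11, 2.71], [-2.7, 2.7]. Speed limits (rad/s): [2.57, 2.57, 3.14, 3.14, 3.14, 3.14].

### API

Orientations are given as a unit quaternion [w, x, y, z].
In Python, from rig import * gives the robot as it stands.
- The arm moves only by the tool apply_moves, never from a script. Its argument "steps" is one flat list of numbers, 4 for each row, row after row: the shift along the world's x, y, z in cm, then the turn about the world's z in degrees. A call has 1 to 8 rows; each row is the pose to reach, as a shift and turn from the pose commanded when the call began; what a row does not reach only later rows make up. A row lasts 1/12 s, in which the tool goes at most 41.7 mm and 7.16 degrees, less where a joint would pass 70% of its speed; a pose out of reach is approached as far as the arm can. A call with a gripper value outside its range is refused whole. "jaw" is the closure in counts, from 0 (fully open) to 255 (shut), set as the call begins (left out, the last holds). The fingers move at their own pace and stop on an object; "newtons" is the grip in N (left out, the last holds). Time passes only in rows, so rows that repeat a pose let the fingers close. It gives the time, the measured TCP pose, the force, the opening and the grip force at its end, in the units of the state.
- get_state(): the state, without advancing time (a new reading comes with each control period).
- get_image(name): name is "scene" or "top"; returns the picture (480x640x3 uint8, red, green, blue); there is no depth.
- calibration(name): a dict with "fx", "fy", "cx", "cy" (pixels), "xyz" and "rotation" of the camera in the world. Camera axes: x right, y up, looking along -z (the intrinsics and any distortion apply to the point x, -y, -z); pixel columns grow to the right and rows downward; lengths in m; the calibration is good to about 2 mm. A picture is of the moment at which its call begins. calibration takes no time and is no camera call.
- sign_off(): hands the job in; it is judged then, once.
The state is a dict: "clock": time; "qpos": joint angles; "qd": joint speeds; "effort": joint torques, N m; "position": TCP position; "ee_rot": TCP orientation; "contact_force": force on the tool from outside, world axes, zero at the start; "moment": the same for the moment, N m; "width": finger opening in m; "gripper_force": force on a finger pad.
Only numpy, scipy, OpenCV 4.12 (cv2) and the standard library are available. Lean on these libraries where they do the work, as an engineer would, in place of code of your own. Each camera call takes 0.05 s, during which the arm holds its last target. There are 200 camera calls.

### The job

The power has failed and the centrifuge is locked shut with samples inside. Take the bottle off its lid and stand it upright on the bench, then push the red-handled release rod into the small hole in the sloping front panel, gently, feeling for the latch, until the lid springs fully open. Put the rod back in its place in the tool stand and disturb nothing else.

Things in the scene. Friction and masses are not known exactly. Their poses are not given: they have to be found in the camera images.
- centrifuge: Light grey bench microcentrifuge, fixed, 270 (x) x 210 (y) x 130 mm high without lid. Origin: centre of its underside, on the bench; x axis from the front panel to the hinge at the back, z up. The slate front panel rises to the back at 35 degrees from level. The shut lid is a flat disc 160 mm across, centred 35 mm behind the origin (+x), its top 151.5 mm above the bench.
- release_hole (a point): Steel-ringed release hole, 8.5 mm in diameter, in the middle of the sloping panel (4 mm thick). Origin: centre of its mouth in the outer face. z axis: outward, square to the panel, so 35 degrees off vertical and leaning to the machine's front; the rod goes in along -z. Hidden 20 to 30 mm below the mouth (it differs from start to start) lies the latch lever's 17 mm wide head.
- centrifuge_lid (a joint): Lid hinge, rad: 0 shut, 1.35 fully open. The latch lever resists the rod with about 4 N at first touch, then about 0.8 N more per mm; it lets go after 6 to 8 mm of travel and reaches a solid stop about 4 mm later; over 30 N on the rod would bend it. Freed, the lid is swung up and back, away from the panel, by a gas strut in about 2 s and stays open.
- rod_grip (a point): Grip centre of the release rod, which stands upright in the tool stand. z axis along the rod, towards the handle's end. Red round handle 16 mm thick, from 29 mm below to 29 mm above this point; below it a steel collar 22 mm across, 4 mm thick (29 to 33 mm below this point), then a straight round shaft 5 mm thick. 50 g.
- rod_tip (a point): Rounded tip of the release rod's shaft, 118 mm below rod_grip along the rod's -z; 85 mm of bare shaft lie between collar and tip.
- rod_place (a point): Rod's place in the tool stand (slate and grey, fixed, 76 x 112 mm, 94 mm high): centre of a 14 mm through hole, in the upper plate's top face. The shaft hangs through it, open below to the 6 mm base, and the collar rests on the plate, so rod_grip is 33 mm above this point. Stand's axes, z up; a yellow screwdriver handle 42 mm high stands 50 mm away along -y.
- bottle_center (a point): Centre of the small cream dropper bottle that stands on the lid (47 mm in diameter, 100 mm high, 90 g, cap 27 mm in diameter, the body straight to 20 mm above this point): 50 mm above its underside, z axis up the bottle.
- amber_bottle: Bystander: amber bottle with black cap, 62 mm in diameter, 138 mm high, on the bench. Origin: centre of its underside.
- beaker_250: Bystander: glass beaker, 70 mm in diameter, 92 mm high. Origin: centre of its underside.
- bench_timer: Bystander: white timer, 68 x 68 x 21 mm, lying on the bench. Origin: centre of its underside.

How it is judged:
On the way, in this order (a step that is already met when the one before it is completed fails the run):
1. the bottle stands upright on the bench, let go, while the lid is still shut (height (world z) of bottle_center below 0.056 m and angle between bottle_center's own z axis and vertical below 0.15 rad and contact force between the fingers and dropper_bottle below 0.1 N and value of joint centrifuge_lid below 0.05 rad), for 0.2 s.
2. the lid lifts while the rod's tip is inside the release hole (value of joint centrifuge_lid above 0.1 rad and z of rod_tip in the frame of release_hole below -0.015 m and distance between rod_tip and release_hole below 0.05 m), for 0.1 s.
At the end, for the whole second after the job is handed in: The lid is open past 1.2 rad; the rod is back in its place in the stand, upright within 0.1 rad, its grip centre 28 to 38 mm above the hole's rim and within 12 mm of its axis; the bottle stands upright on the bench (centre 46 to 54 mm up, tilt under 0.1 rad) (value of joint centrifuge_lid above 1.2 rad and horizontal distance between rod_grip and rod_place below 0.012 m and z of rod_grip in the frame of rod_place between 0.028 and 0.038 m and angle between each of rod_grip, bottle_center's own z axis and vertical below 0.1 rad and height (world z) of bottle_center between 0.046 and 0.054 m); the robot touches nothing.
It fails at once if the rod is pressed into the machine with more than 30 N (contact force between release_rod and centrifuge above 30 N).
It fails at once if the amber bottle, the beaker or the timer is moved more than 3 cm, or a vessel is tipped (distance of any of amber_bottle, beaker_250, bench_timer from where it was at the start of the episode above 0.03 m or angle between any of amber_bottle, beaker_250's own z axis and vertical above 0.5 rad).
It fails at once if the dropper bottle is laid over or knocked down (angle between bottle_center's own z axis and vertical above 0.9 rad).
It also fails if it takes over 67 s, if anything falls off the work surface, if the arm or the gripper's body presses on something with over 40 N, if the wrist force passes 120 N, or if a joint passes its speed limit or range.

## Working session

There is one attempt and no reset: what is moved stays moved. The work goes in short steps, Python scripts to look and compute and a tool call to move; the robot and the scene stay as the last step left them, time stands still between calls to the robot, and variables do not carry over. Pictures are saved under pics/ and viewed, at most 10 in all, crops included, and the job is handed in when it is done.

Besides the shell and the picture viewer there is one more tool, called by a JSON object that holds its "api" and its "payload". apply_moves: Moves the arm, as the interface text tells. Its arguments: {"type":"object","properties":{"steps":{"type":"array","items":{"type":"number"}},"jaw":{"type":"number"},"newtons":{"type":"number"}},"required":["steps"]}

```bash
mkdir -p pics; ls
python3 - <<'E'
from rig import *
import cv2
for n in("scene","top"):
    c=calibration(n);print(n,c)
    cv2.imwrite(f"pics/{n}0.png",get_image(n)[:,:,::-1])
print(get_state())
E
```

```text
pics
scene {'fx': 475.93985466699576, 'fy': 475.93985466699576, 'cx': 320.5758873557144, 'cy': 240.08380835542033, 'xyz': array([-0.03198979,  0.75712216,  0.71622371]), 'rotation': array([-0.29566238, -0.17995196,  0.46114012,  0.81703784])}
top {'fx': 477.1685521578929, 'fy': 477.1685521578929, 'cx': 316.1482104390408, 'cy': 241.5706821589245, 'xyz': array([0.47755577, 0.04971784, 1.30783738]), 'rotation': array([ 0.71006022,  0.02996957, -0.04706404, -0.70192684])}
{'clock': 0.1, 'qpos': array([-1.44698704e+00,  2.76535242e-01,  1.50602683e+00,  3.17267064e-06,
        1.36071391e+00, -1.21007116e-01]), 'qd': array([ 0.00065151, -0.00087979, -0.00230386, -0.00137451,  0.00027618,
       -0.00116224]), 'effort': array([ 1.62896613e-03, -4.17698228e+01, -2.46405262e+01, -2.06685659e-04,
        5.84549867e-03,  6.46421199e-06]), 'position': array([ 0.13929902, -0.55737162,  0.23051614]), 'ee_rot': array([-8.41667152e-04,  9.92517155e-01,  1.22102366e-01,  3.71933446e-07]), 'contact_force': array([ 0.2386479 , -0.2033761 ,  0.16842992]), 'moment': array([0.00751411, 0.01496825, 0.01418077]), 'gripper_force': 0.0, 'width': 0.08576906733618489}
```

View pics/scene0.png

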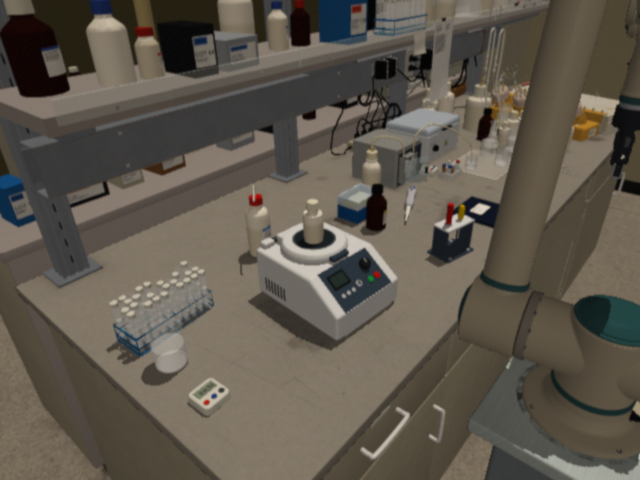

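View pics/top0.png

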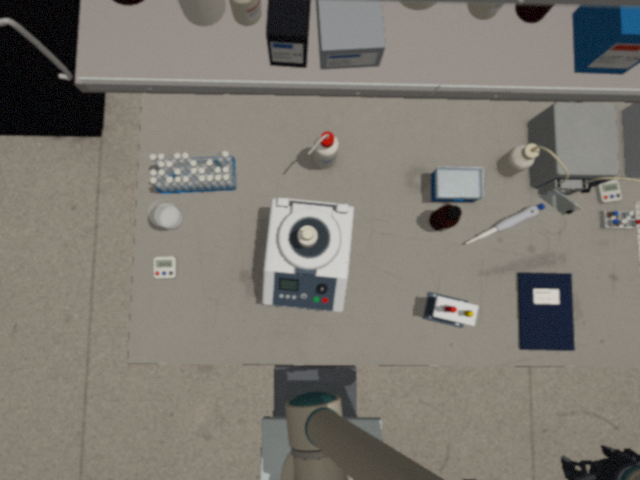

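The scene view shows the centrifuge at about (325,275), with the bottle on its lid at (313,222). The stand is at (453,238), with its red handle at (449,212). In the top view the bottle is at (308,235), the panel at (305,290), the red handle at (449,309), the amber bottle at (445,217), the beaker at (165,216) and the timer at (164,267).

```bash
cat > h.py <<'E'
from rig import *
import numpy as np, cv2
from scipy.spatial.transform import Rotation as R
def cam(n):
    c=calibration(n);q=c['rotation'];return c,R.from_quat([q[1],q[2],q[3],q[0]]).as_matrix()
def ray(n,u,v):
    c,M=cam(n);d=M@np.array([(u-c['cx'])/c['fx'],-(v-c['cy'])/c['fy'],-1]);return c['xyz'],d/np.linalg.norm(d)
def onz(n,u,v,z):
    o,d=ray(n,u,v);return o+d*(z-o[2])/d[2]
def proj(n,p):
    c,M=cam(n);q=M.T@(np.asarray(p)-c['xyz']);return np.array([c['cx']-c['fx']*q[0]/q[2],c['cy']+c['fy']*q[1]/q[2]])
def tri(a,b):
    (o1,d1),(o2,d2)=ray('scene',*a),ray('top',*b)
    s=np.linalg.lstsq(np.c_[d1,-d2],o2-o1,rcond=None)[0]
    p,q=o1+s[0]*d1,o2+s[1]*d2;return (p+q)/2,np.linalg.norm(p-q)
def avg(n,k=6): return np.mean([get_image(n).astype(float) for _ in range(k)],0)
def crop(im,x0,y0,x1,y1,s): return cv2.resize(np.clip(im[y0:y1,x0:x1,::-1]*1.3,0,255).astype('uint8'),None,fx=s,fy=s,interpolation=cv2.INTER_CUBIC)
E
python3 - <<'E'
from h import *
s=avg('scene');t=avg('top');np.save('s0',s);np.save('t0',t)
cv2.imwrite('pics/c1.png',crop(t,255,190,365,320,4.6))
cv2.imwrite('pics/c2.png',crop(s,250,190,410,310,5))
cv2.imwrite('pics/c3.png',np.hstack([crop(t,415,280,495,340,5),crop(s,420,190,500,250,5)]))
E
```

```text
(no output)
```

View pics/c1.png

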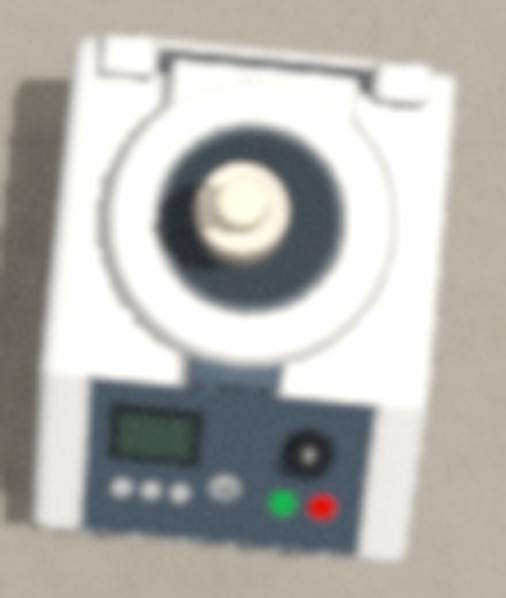

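View pics/c2.png

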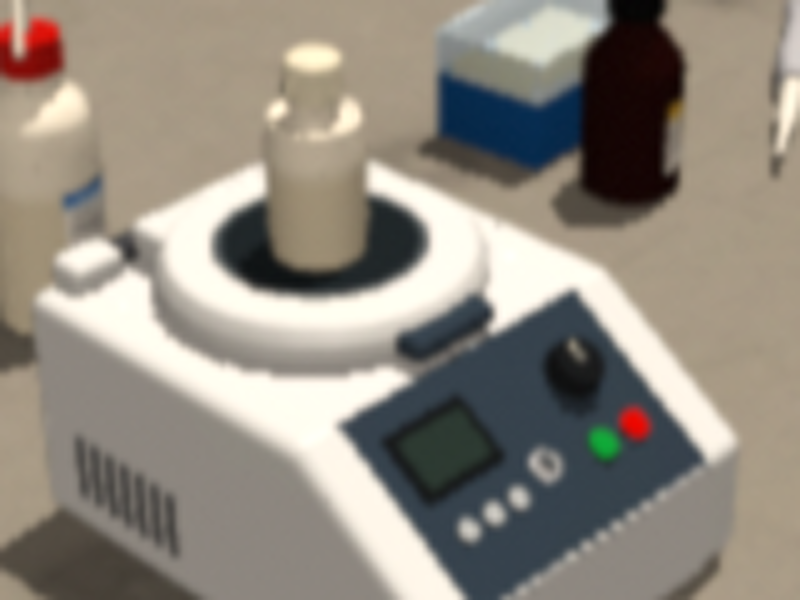

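View pics/c3.png

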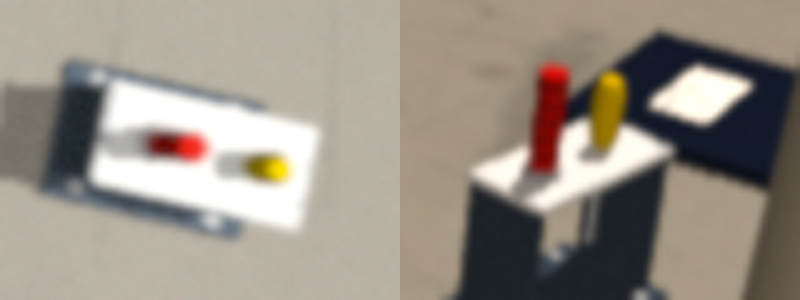

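In the top crop the hole is at (225,488), the cap top at (240,202), the dark lid disc at (250,217), and the machine's rear corners at (82,40) and (455,78). In the scene crop the hole is at (546,465). The stand crop shows the red handle top at (195,148) in the top half and (553,73) in the scene half, and yellow at (272,168).

Run:
```python
from h import *
s=np.load('s0.npy');t=np.load('t0.npy')
np.set_printoptions(precision=4,suppress=True)
def un(x,y,x0,y0,s): return ((x+.5)/s-.5+x0,(y+.5)/s-.5+y0)
T=lambda x,y:un(x,y,255,190,4.6); S=lambda x,y:un(x,y,250,190,5)
def brightc(im,u,v,r):  # weighted centroid of bright ring on slate
    g=im.mean(2);a=g[v-r:v+r+1,u-r:u+r+1];w=np.clip(a-np.median(a)-8,0,None)
    yy,xx=np.mgrid[v-r:v+r+1,u-r:u+r+1];return (w*xx).sum()/w.sum(),(w*yy).sum()/w.sum()
ht=brightc(t,304,296,4);hs=brightc(s,359,283,4)
print('hole px',ht,hs,'tri',tri(hs,ht))
a=onz('top',*T(82,40),.13);b=onz('top',*T(455,78),.13);print('rear',a,b,np.linalg.norm(a-b))
d=a-b;yaw1=np.arctan2(-d[0],d[1])
# dark disc
h=cv2.cvtColor(t.astype('uint8'),cv2.COLOR_RGB2HSV)
lid=onz('top',*T(250,217),.15);H=tri(hs,ht)[0]
e=lid-H;print('lid',lid,'yaw',yaw1,np.arctan2(e[1],e[0]),'dist',np.hypot(e[0],e[1]))
print('cap',onz('top',*T(240,202),.2515),tri(S(314,50),T(240,202)))
# body base ellipse in scene -> bottle body horizontally
print('bott base scene', onz('scene',*S(316,248),.1515))
# red/yellow
def cent(im,f):
    m=f(im[...,0],im[...,1],im[...,2]).astype('uint8');return m
red=lambda r,g,b:(r>110)&(g<60)&(b<60)
yel=lambda r,g,b:(r>110)&(g>90)&(b<60)
for n,im in(('top',t),('scene',s)):
    for nm,f in(('red',red),('yel',yel)):
        m=cent(im,f);k,l,st,c=cv2.connectedComponentsWithStats(m)
        print(n,nm,[(st[i].tolist(),c[i].round(2).tolist()) for i in range(1,k) if st[i][4]>8])
u=lambda x,y:un(x,y,415,280,5); v=lambda x,y:un(x-400,y,420,190,5)
print('redtop z.156',onz('top',*u(195,148),.156),onz('scene',*v(553,73),.156),tri(v(553,73),u(195,148)))
print('yeltop z.136',onz('top',*u(272,168),.136),onz('scene',*v(612,78),.136),tri(v(612,78),u(272,168)))
P=[onz('top',*u(*q),.094) for q in((110,80),(320,127),(300,230),(90,185))];print('plate',np.array(P),np.mean(P,0))
print('redbase scene z.098',onz('scene',*v(543,168),.098))
print('amber',onz('top',445,217,.138),'beaker',onz('top',165,216,.05))
```

```text
hole px (np.float64(303.29971915043006), np.float64(295.28567667193266)) (np.float64(358.29300229572317), np.float64(282.81226086217157)) tri (array([0.4746, 0.0528, 0.091 ]), np.float64(0.0023956495133455034))
rear [0.7142 0.1324 0.13  ] [ 0.6962 -0.071   0.13  ] 0.2042258152845483
lid [0.616 0.04  0.15 ] yaw -0.08811919868638145 -0.09008886942942294 dist 0.14197618573143916
cap [0.6111 0.0458 0.2515] (array([0.6113, 0.0461, 0.2532]), np.float64(0.000978241902341365))
bott base scene [0.6125 0.0487 0.1515]
top red [([322, 132, 11, 14, 82], [327.94, 140.12]), ([322, 298, 6, 5, 26], [324.5, 300.0]), ([450, 307, 5, 4, 15], [451.73, 308.93])]
top yel [([467, 312, 5, 4, 16], [469.0, 313.62])]
scene red [([249, 195, 3, 4, 9], [250.22, 196.89]), ([255, 194, 7, 7, 31], [257.71, 196.68]), ([448, 203, 6, 4, 16], [450.69, 204.38]), ([374, 272, 6, 6, 27], [376.52, 274.22]), ([205, 401, 4, 3, 11], [206.36, 401.91])]
scene yel [([491, 105, 8, 5, 18], [494.44, 107.06]), ([580, 109, 24, 7, 46], [591.28, 111.72]), ([573, 120, 26, 10, 134], [586.35, 124.95]), ([460, 204, 4, 16, 37], [461.68, 210.49])]
redtop z.156 [ 0.4442 -0.3104  0.156 ] [ 0.4445 -0.304   0.156 ] (array([ 0.4456, -0.3103,  0.1534]), np.float64(0.0033913181731487674))
yeltop z.136 [ 0.4342 -0.3545  0.136 ] [ 0.434  -0.3557  0.136 ] (array([ 0.4339, -0.3545,  0.1365]), np.float64(0.0007667911444913917))
plate [[ 0.4763 -0.2869  0.094 ]
 [ 0.4536 -0.3941  0.094 ]
 [ 0.4017 -0.3825  0.094 ]
 [ 0.4233 -0.2758  0.094 ]] [ 0.4387 -0.3348  0.094 ]
redbase scene z.098 [ 0.4447 -0.3074  0.098 ]
amber [ 0.6716 -0.2993  0.138 ] beaker [0.6783 0.4209 0.05  ]
```

{"api": "apply_moves", "payload": {"steps": [18, 23, 11, -26, 18, 23, 11, -26, 18, 23, 11, -26, 18, 23, 11, -26, 18, 23, 11, -26, 18, 23, 11, -26, 18, 23, 11, -26, 18, 23, 11, -26], "jaw": 0, "newtons": 20}}

```text
clock: 1.37
position: [0.3215, -0.3248, 0.3436]
ee_rot: [0.0, 0.995, -0.103, 0.002]
contact_force: [-0.3, 0.2, 0.0]
width: 0.0855
gripper_force: 0.0
```

{"api": "apply_moves", "payload": {"steps": [18, 23, 0, 0, 18, 23, 0, 0, 18, 23, 0, 0, 18, 23, 0, 0, 18, 23, 0, 0, 18, 23, 0, 0, 18, 23, 0, 0, 18, 23, 0, 0]}}

```text
clock: 2.03
position: [0.5032, -0.0918, 0.341]
ee_rot: [-0.002, 0.995, -0.1, 0.001]
contact_force: [-1.0, -0.6, 0.2]
width: 0.0854
gripper_force: 0.0
```

{"api": "apply_moves", "payload": {"steps": [11.2, 14.5, 0, 0, 11.2, 14.5, 0, 0, 11.2, 14.5, 0, 0, 11.2, 14.5, 0, 0, 11.2, 14.5, 0, 0, 11.2, 14.5, 0, 0, 11.2, 14.5, 0, 0, 11.2, 14.5, 0, 0]}}

```text
clock: 2.7
position: [0.6107, 0.0461, 0.3413]
ee_rot: [0.001, 0.995, -0.105, -0.0]
contact_force: [-0.2, 1.1, -1.0]
width: 0.0855
gripper_force: 0.0
```

Run:
```python
from h import *
print(get_state()['position'],get_state()['qpos'])
t=avg('top',1);s=avg('scene',1)
cv2.imwrite('pics/b1.png',np.hstack([crop(t,250,170,370,290,3.3),crop(s,250,110,370,230,3.3)]))
```

```text
[0.61069409 0.04612018 0.34129208] [-3.75466835e-02  2.97736024e-01  1.20825645e+00 -1.06724323e-03
  1.63648282e+00  1.74268683e+00]
```

View pics/b1.png

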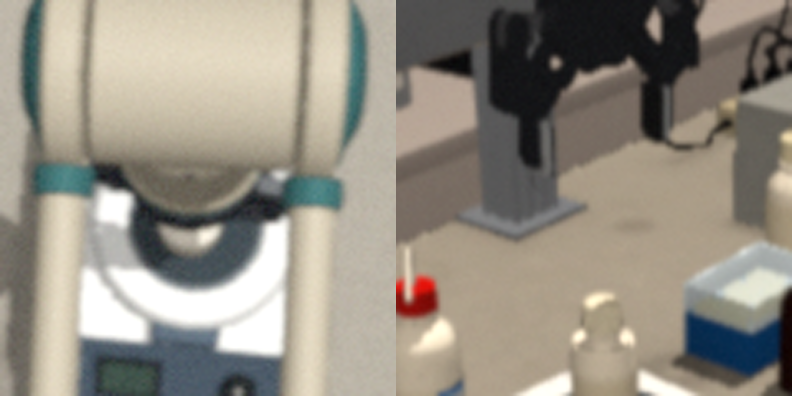

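The fingers hang either side of the bottle: in the scene half the tips are at (533,165) and (655,135) and the cap at (602,300), so it is aligned. I'll descend and grip.

{"api": "apply_moves", "payload": {"steps": [0, 0, -4, 0, 0, 0, -8, 0, 0, 0, -11, 0, 0, 0, -13.5, 0, 0, 0, -15.4, 0, 0, 0, -15.4, 0, 0, 0, -15.4, 0]}}

```text
clock: 3.38
position: [0.6105, 0.0461, 0.1872]
ee_rot: [0.0, 0.994, -0.105, -0.001]
contact_force: [-0.3, 0.1, -0.3]
width: 0.0855
gripper_force: 0.0
```

{"api": "apply_moves", "payload": {"steps": [0, 0, 0, 0, 0, 0, 0, 0, 0, 0, 0, 0, 0, 0, 0, 0, 0, 0, 0, 0, 0, 0, 0, 0, 0, 0, 0, 0, 0, 0, 0, 0], "jaw": 255, "newtons": 30}}

```text
clock: 4.05
position: [0.6123, 0.047, 0.1894]
ee_rot: [0.0, 0.995, -0.104, 0.002]
contact_force: [-0.7, -0.6, 5.8]
width: 0.045
gripper_force: 36.2
```

{"api": "apply_moves", "payload": {"steps": [0, 0, 3, 0, 0, 0, 6, 0, -0.5, -4, 6, 0, -1.2, -8, 6, 0, -1.8, -12, 6, 0, -2.5, -16, 6, 0, -3.2, -20.7, 6, 0, -3.2, -20.7, 4, 0]}}

```text
clock: 4.72
position: [0.5807, -0.1677, 0.231]
ee_rot: [0.004, 0.994, -0.107, 0.004]
contact_force: [1.6, 0.9, -0.5]
width: 0.0445
gripper_force: 36.6
```

{"api": "apply_moves", "payload": {"steps": [0, 0, -4, 0, 0, 0, -8, 0, 0, 0, -12, 0, 0, 0, -16, 0, 0, 0, -17, 0, 0, 0, -18, 0, 0, 0, -18.6, 0, 0, 0, -18.6, 0]}}

```text
clock: 5.38
position: [0.5803, -0.1601, 0.0419]
ee_rot: [0.0, 0.995, -0.104, 0.001]
contact_force: [-0.1, 0.6, 0.4]
width: 0.0445
gripper_force: 36.6
```

Run:
```python
from h import *
st=get_state();print(st['position'],st['contact_force'],st['width'],st['gripper_force'])
```

```text
[ 0.58027674 -0.1601365   0.0419208 ] [-0.05426507  0.56163543  0.43001513] 0.04448855591706892 36.6201837582048
```

{"api": "apply_moves", "payload": {"steps": [0, 0, -0.2, 0, 0, 0, -0.3, 0, 0, 0, -0.4, 0, 0, 0, -0.4, 0]}}

```text
clock: 5.72
position: [0.5799, -0.1601, 0.0383]
ee_rot: [0.0, 0.995, -0.104, 0.001]
contact_force: [-0.1, 0.3, -1.7]
width: 0.0447
gripper_force: 36.6
```

{"api": "apply_moves", "payload": {"steps": [0, 0, -0.1, 0, 0, 0, -0.15, 0, 0, 0, -0.2, 0, 0, 0, -0.2, 0]}}

```text
clock: 6.05
position: [0.5801, -0.1601, 0.0378]
ee_rot: [0.0, 0.995, -0.104, 0.001]
contact_force: [-2.0, 0.0, 11.0]
width: 0.0449
gripper_force: 37.9
```

{"api": "apply_moves", "payload": {"steps": [0, 0, 0.1, 0, 0, 0, 0.1, 0, 0, 0, 0.1, 0, 0, 0, 0.1, 0, 0, 0, 0.1, 0, 0, 0, 0.1, 0], "jaw": 0}}

```text
clock: 6.55
position: [0.5793, -0.1599, 0.036]
ee_rot: [-0.0, 0.995, -0.104, -0.0]
contact_force: [-0.2, 0.4, 0.2]
width: 0.0853
gripper_force: 0.0
```

{"api": "apply_moves", "payload": {"steps": [0, 0, 1, 0, 0, 0, 4, 0, 0, 0, 8, 0, 0, 0, 12, 0, 0, 0, 16, 0, 0, 0, 20, 0, 0, 0, 20, 0, 0, 0, 20, 0]}}

```text
clock: 7.22
position: [0.5808, -0.1604, 0.2402]
ee_rot: [0.001, 0.995, -0.104, 0.004]
contact_force: [-0.2, 0.8, -0.1]
width: 0.0853
gripper_force: 0.0
```

Run:
```python
from h import *
st=get_state();print(st['position'],st['ee_rot'],st['width'])
s=avg('scene',1)
cv2.imwrite('pics/b2.png',crop(s,250,100,510,300,3))
```

```text
[ 0.58082544 -0.16043997  0.24024998] [ 0.00109094  0.99454339 -0.10425699  0.0035683 ] 0.08531828944956016
```

View pics/b2.png

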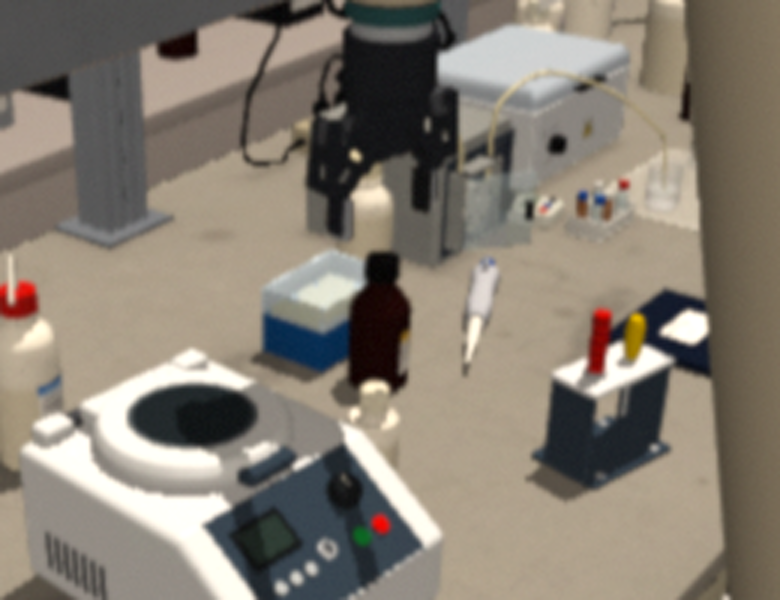

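The bottle is upright on the bench at about (375,430) in this crop, the lid is shut, and the rod is untouched at (600,340). Next is the rod, with the jaws partly open.

{"api": "apply_moves", "payload": {"steps": [-3.5, -3.8, 0, 0, -7, -7.6, 0, 0, -10, -11, 0, 0, -12.5, -13.7, 0, 0, -13.55, -14.85, 0, 0, -13.55, -14.85, -2, 0, -13.55, -14.85, -4, 0, -13.55, -14.85, -5.5, 0], "jaw": 140, "newtons": 20}}

```text
clock: 7.93
position: [0.4415, -0.3078, 0.1781]
ee_rot: [-0.002, 0.994, -0.105, -0.002]
contact_force: [-0.4, -0.2, -0.4]
width: 0.0385
gripper_force: 0.0
```

Run:
```python
from h import *
st=get_state();print(st['position'],st['ee_rot'],st['width'])
s=avg('scene',3);t=avg('top',1)
cv2.imwrite('pics/b3.png',np.hstack([crop(s,410,160,510,260,4),crop(t,400,260,500,360,4)]))
```

```text
[ 0.44154547 -0.30781595  0.17810508] [-0.00160963  0.99442572 -0.10540465 -0.00218297] 0.03849265335798302
```

View pics/b3.png

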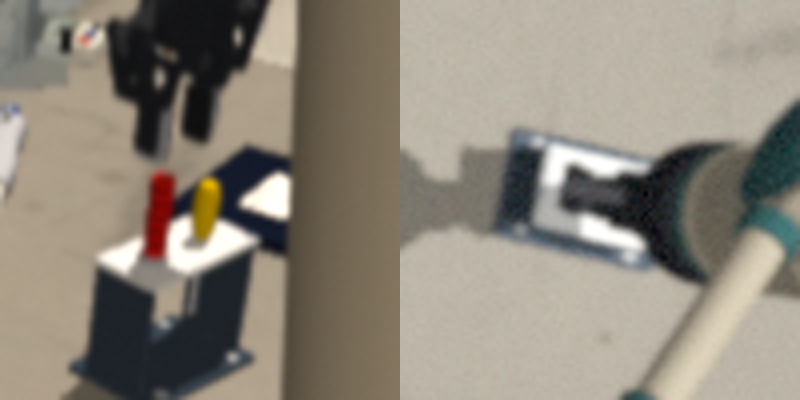

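Run:
```python
from h import *
p=get_state()['position'];print(p)
print(proj('scene',p),proj('scene',[p[0],p[1],.156]),proj('scene',[.4445,-.3085,.156]),'rodtop seen',(410+162/4,160+175/4))
print(proj('scene',[.4445,-.3085,.098]),'seen base',(410+154/4,160+255/4))
for q in([.4445,-.3185,.156],[.4345,-.3085,.156]):print(proj('scene',q))
```

```text
[ 0.44322227 -0.30781925  0.18014294]
[452.46504449 195.43708671] [451.35733621 203.82108863] [451.03257456 203.59608673] rodtop seen (450.5, 203.75)
[448.46886047 223.06252246] seen base (448.5, 223.75)
[452.82609648 202.26438723]
[454.54841333 204.6469825 ]
```

The rod top at (162,175) in the scene half matches the predicted position within half a pixel, and the fingers straddle it. I'll descend and grip.

{"api": "apply_moves", "payload": {"steps": [0, 0, -2, 0, 0, 0, -4, 0, 0, 0, -5.5, 0, 0, 0, -6.5, 0, 0, 0, -7.2, 0, 0, 0, -7.3, 0, 0, 0, -7.3, 0]}}

```text
clock: 8.72
position: [0.4442, -0.3085, 0.1086]
ee_rot: [0.0, 0.995, -0.104, 0.0]
contact_force: [-0.5, 0.3, 0.0]
width: 0.0385
gripper_force: 0.0
```

{"api": "apply_moves", "payload": {"steps": [0, 0, 0, 0, 0, 0, 0, 0, 0, 0, 0, 0, 0, 0, 0, 0, 0, 0, 0, 0, 0, 0, 0, 0], "jaw": 255, "newtons": 20}}

```text
clock: 9.22
position: [0.4445, -0.3089, 0.1093]
ee_rot: [0.001, 0.995, -0.104, 0.001]
contact_force: [0.0, -0.9, 5.1]
width: 0.0151
gripper_force: 21.0
```

{"api": "apply_moves", "payload": {"steps": [0, 0, 1.5, 0, 0, 0, 3, 0, 0, 0, 4.5, 0, 0, 0, 5.5, 0, 0, 0, 5.5, 0]}}

```text
clock: 9.63
position: [0.4448, -0.3092, 0.1652]
ee_rot: [0.001, 0.995, -0.104, 0.002]
contact_force: [-0.4, -0.8, -0.3]
width: 0.0154
gripper_force: 20.6
```

{"api": "apply_moves", "payload": {"steps": [-0.8, 0.17, 0, 0, -1.6, 0.34, 0, 0, -2.4, 0.51, 0, 0, -3.2, 0.68, 0, 0, -3.2, 0.68, 0, 0]}}

```text
clock: 10.05
position: [0.4097, -0.3007, 0.1629]
ee_rot: [-0.0, 0.995, -0.105, -0.001]
contact_force: [1.4, 0.3, 0.1]
width: 0.0157
gripper_force: 21.1
```

Run:
```python
from h import *
st=get_state();print(st['position'],st['contact_force'],st['width'])
s=avg('scene',2)
cv2.imwrite('pics/b4.png',crop(s,400,150,520,250,5))
```

```text
[ 0.40972836 -0.30073301  0.16291491] [1.41152177 0.32037823 0.08924174] 0.015719989475381783
```

View pics/b4.png

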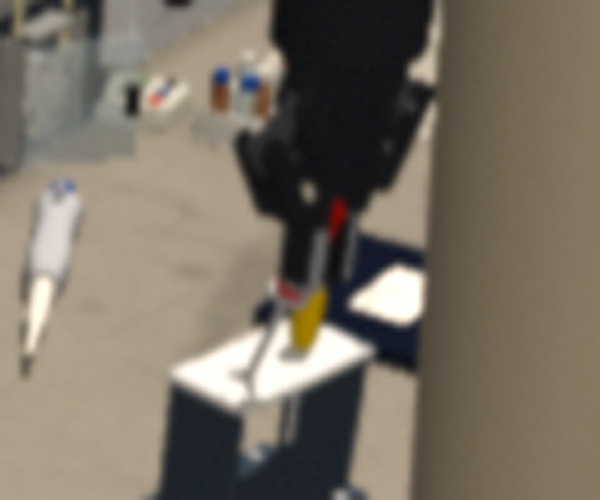

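The rod pivots in the grip as intended: the handle leans, the red end is at (338,215), and the shaft runs from (285,295) to the stand hole at (250,385). I'll continue the lean to about 35°.

{"api": "apply_moves", "payload": {"steps": [-0.8, 0.17, 0, 0, -1.6, 0.34, 0, 0, -2.4, 0.51, 0, 0, -3.3, 0.7, 0, 0, -3.3, 0.7, 0, 0, -3.3, 0.7, 0, 0]}}

```text
clock: 10.65
position: [0.3776, -0.2941, 0.1634]
ee_rot: [-0.0, 0.995, -0.105, -0.001]
contact_force: [0.9, 0.3, -0.5]
width: 0.0154
gripper_force: 20.0
```

Run:
```python
from h import *
st=get_state();p=st['position'];print(p,st['contact_force'],st['width'])
s=avg('scene',4);np.save('s1',s)
r,g,b=s[...,0],s[...,1],s[...,2]
m=((r>70)&(g<.5*r)&(b<.5*r)).astype('uint8')
k,l,stt,c=cv2.connectedComponentsWithStats(m)
print([(stt[i].tolist(),c[i].round(1).tolist()) for i in range(1,k) if 400<c[i][0]<520 and 130<c[i][1]<260])
G=p+[0,0,.021]
for th in(25,30,35,40):
    a=np.radians(th);ax=np.array([-.978*np.sin(a),.208*np.sin(a),np.cos(a)])
    print(th,[proj('scene',G+ax*x).round(1).tolist() for x in(.029,.015,-.025,-.031,-.1,-.118)])
```

```text
[ 0.37756894 -0.29408348  0.16341176] [ 0.87795239  0.26756539 -0.49148861] 0.015429995113683054
[([457, 161, 2, 2, 4], [457.5, 161.5]), ([477, 195, 4, 6, 16], [478.5, 197.4]), ([464, 206, 3, 5, 10], [464.7, 208.4])]
25 [[480.0, 194.7], [477.2, 198.6], [469.5, 209.4], [468.4, 210.9], [456.1, 228.1], [453.1, 232.4]]
30 [[480.7, 195.5], [477.6, 199.0], [469.0, 208.8], [467.7, 210.2], [453.9, 225.7], [450.5, 229.6]]
35 [[481.4, 196.3], [477.9, 199.4], [468.4, 208.1], [467.0, 209.3], [451.9, 223.1], [448.2, 226.5]]
40 [[482.0, 197.1], [478.2, 199.8], [467.9, 207.4], [466.4, 208.5], [450.1, 220.4], [446.1, 223.4]]
```

{"api": "apply_moves", "payload": {"steps": [0, 0, 0, 0, 0, 0, 0, 0, -0.5, 0.1, 0.8, 0, -1.1, 0.24, 1.6, 0, -1.68, 0.36, 2.46, 0, -1.7, 0.36, 5, 0, -1.7, 0.36, 8, 0, -1.7, 0.36, 8.5, 0], "newtons": 80}}

```text
clock: 11.52
position: [0.3631, -0.2928, 0.2539]
ee_rot: [0.003, 0.995, -0.104, 0.004]
contact_force: [1.2, -0.5, -0.4]
width: 0.0139
gripper_force: 77.9
```

{"api": "apply_moves", "payload": {"steps": [0.2, 3, 0, 1, 0.4, 7, 0, 2, 0.6, 11, 0, 3, 0.8, 15, 0, 4, 1, 19, 0, 5, 1.2, 23, 0, 6, 1.4, 27, 0, 6.9, 1.6, 30, 0, 6.9]}}

```text
clock: 12.18
position: [0.3765, 0.0116, 0.249]
ee_rot: [-0.0, 0.999, -0.044, 0.0]
contact_force: [0.2, -0.1, -0.4]
width: 0.0142
gripper_force: 78.1
```

{"api": "apply_moves", "payload": {"steps": [0.3, 3, 0, 0, 0.65, 5.2, 0, 0, 0.65, 5.2, 0, 0, 0.65, 5.2, 0, 0]}}

```text
clock: 12.52
position: [0.3839, 0.0616, 0.2487]
ee_rot: [0.0, 0.999, -0.043, 0.0]
contact_force: [0.3, -0.7, 0.4]
width: 0.0143
gripper_force: 78.2
```

Run:
```python
from h import *
np.set_printoptions(precision=4,suppress=True)
st=get_state();p=st['position'];print(p,st['ee_rot'],st['contact_force'],st['width'],st['gripper_force'])
s=avg('scene',5);t=avg('top',5);np.save('s2',s);np.save('t2',t)
G=p+[0,0,.021]
for th in(30,35,40):
    a=np.radians(th);ax=np.array([-.996*np.sin(a),.089*np.sin(a),np.cos(a)])
    for n in('scene','top'):print(th,n,[proj(n,G+ax*x).round(1).tolist() for x in(.029,-.031,-.118)])
cv2.imwrite('pics/b5.png',np.hstack([crop(s,320,190,440,310,3.3),crop(t,250,230,370,350,3.3)]))
```

```text
[0.3839 0.0616 0.2487] [ 0.0003  0.9991 -0.0428  0.0002] [ 0.3218 -0.7243  0.3823] 0.014321091169993938 78.15364122390747
30 scene [[403.0, 217.4], [388.9, 235.8], [370.8, 259.6]]
30 top [[297.3, 345.9], [299.0, 329.5], [301.3, 308.6]]
35 scene [[403.9, 218.4], [388.1, 234.8], [367.7, 255.9]]
35 top [[297.2, 346.8], [299.1, 328.5], [301.6, 304.9]]
40 scene [[404.7, 219.5], [387.2, 233.7], [364.9, 251.9]]
40 top [[297.1, 347.7], [299.2, 327.5], [302.0, 301.5]]
```

View pics/b5.png

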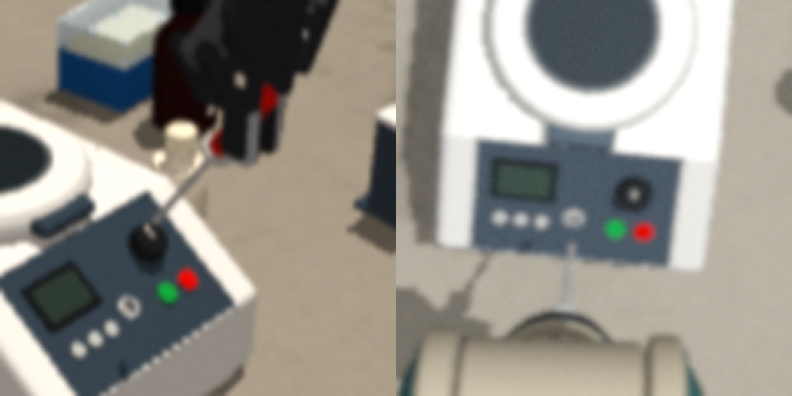

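The scene half shows the shaft running from the collar at (215,150) to the tip near (150,222). In the top half the shaft runs from (567,310) to the tip at (571,243), with the hole at (573,216). I'll refine this numerically by differencing against the earlier frames.

Run:
```python
from h import *
np.set_printoptions(precision=1,suppress=True,linewidth=200)
s=np.load('s2.npy');t=np.load('t2.npy');s0=np.load('s0.npy');t0=np.load('t0.npy')
ds=np.abs(s-s0).mean(2);dt=np.abs(t-t0).mean(2)
print('top diff');print(dt[294:322,297:309].round(0))
print('scene diff');print(ds[236:264,358:388].round(0).astype(int))
```

```text
top diff
[[ 1.  1.  0.  1.  2.  1.  0.  1.  1.  2.  0.  1.]
 [ 1.  2.  0.  0.  1.  1.  0.  0.  2.  2.  1.  1.]
 [ 1.  1.  1.  1.  1.  1.  1.  1.  0.  4.  1.  0.]
 [ 1.  1.  0.  2.  1.  1.  0.  1.  1.  2.  1.  1.]
 [ 0.  2.  0.  1.  2.  0.  1.  0.  1.  1.  1.  1.]
 [ 1.  1.  1.  0.  0.  1.  2.  2.  1.  0.  1.  1.]
 [ 1.  1.  1.  1.  0.  1.  1.  1.  2.  1.  1.  1.]
 [ 2.  1.  0.  1.  0.  0.  3.  0.  1.  1.  1.  1.]
 [ 0.  1.  1.  1.  3.  3.  6.  2.  1.  1.  2.  1.]
 [ 1.  1.  1.  1.  4. 12. 15.  8.  4.  0.  2.  1.]
 [ 1.  0.  2.  0. 11. 24. 29. 22.  8.  3.  1.  1.]
 [ 1.  0.  1.  2. 15. 29. 36. 24.  6.  2.  2.  1.]
 [ 1.  1.  2.  3. 16. 33. 36. 20.  7.  1.  1.  1.]
 [ 0.  1.  1.  4. 11. 25. 25. 10.  1.  1.  1.  1.]
 [ 0.  1.  1.  1.  1. 10. 10.  4.  2.  1.  0.  1.]
 [ 0.  1.  1.  2.  3.  3.  2.  1.  2.  0.  1.  1.]
 [ 1.  1.  2.  4.  6.  5.  3.  1.  0.  0.  1.  1.]
 [ 0.  0.  1.  4.  6.  5.  2.  1.  2.  0.  1.  1.]
 [ 2.  1.  1.  5.  9.  5.  3.  1.  0.  1.  0.  0.]
 [ 1.  1.  1.  7.  9.  6.  3.  1.  1.  1.  0.  2.]
 [ 0.  1.  2.  8.  9.  6.  3.  1.  1.  1.  1.  1.]
 [ 1.  1.  2.  6.  8
[... 2253 characters left out ...]
 3  4  4  4  4  3  3  2  2  9  6  0  3  2  2  3]
 [ 1  1  1  2  1  1  2  6 18 20 13  5  2  2  3  3  3  3  4  4  3  3  2  1  0  2  2  2  2  2]
 [ 1  1  1  1  1  1  1  2  6  9  5  2  1  2  2  3  4  3  3  3  3  4  3  3  2  2  3  3  3  2]
 [ 1  1  1  0  1  1  2  2  2  2  1  1  1  1  2  2  3  3  3  4  4  3  3  4  3  3  2  2  3  3]
 [ 1  1  1  0  1  1  1  1  1  1  1  1  0  0  1  1  2  3  3  3  4  4  3  3  4  3  3  3  2  3]
 [ 1  1  0  0  1  1  1  2  1  1  1  1  1  2  1  1  2  3  3  3  3  4  4  3  3  3  3  3  3  2]
 [ 1  1  0  0  1  1  0  1  1  1  0  1  0  2  1  1  1  2  3  3  4  3  3  4  4  4  3  3  2  2]
 [ 1  1  0  1  0  0  1  0  0  1  1  1  1  1  0  1  2  1  2  3  3  4  4  3  3  4  3  3  3  3]]
```

Run:
```python
from h import *
np.set_printoptions(precision=4,suppress=True)
p=get_state()['position']
for ts in((367,256.7),(366.5,257.5),(368.5,255)):
    T,e=tri(ts,(302.9,303.4));print('tip',T,e,'rel TCP',T-p, 'len',np.linalg.norm(T-p-[0,0,.021]))
H,e=tri((358.6,282.7),(303.4,295.5));print('hole',H,e)
# residual direction/sizes: px per mm at the hole
for d in np.eye(3)*.01:print((proj('scene',H+d)-proj('scene',H)).round(2),(proj('top',H+d)-proj('top',H)).round(2))
for th in(33,35,37):
    a=np.radians(th);print(th,.118*np.sin(a)*np.array([.996,-.089]),.021-.118*np.cos(a))
# zoom hole intensities
s0=np.load('s0.npy').mean(2);t0=np.load('t0.npy').mean(2)
print(s0[277:289,352:366].astype(int));print(t0[290:302,297:311].astype(int))
```

```text
tip [0.4549 0.0527 0.1681] 0.00022679308455653322 rel TCP [ 0.0705 -0.0078 -0.0803] len 0.12360805881875407
tip [0.4552 0.053  0.166 ] 0.0012581560809545595 rel TCP [ 0.0708 -0.0075 -0.0823] len 0.1254740411001529
tip [0.4537 0.0518 0.1724] 0.002879973361873495 rel TCP [ 0.0693 -0.0087 -0.0759] len 0.119449565712532
hole [0.474  0.0525 0.0914] 0.0023065604113546665
[-3.6  -1.64] [ 0.05 -3.97]
[-2.69  2.07] [-3.95 -0.04]
[ 0.09 -3.67] [-0.01  0.01]
33 [ 0.064  -0.0057] -0.07796312701756003
35 [ 0.0674 -0.006 ] -0.07565994122610102
37 [ 0.0707 -0.0063] -0.07323899018558054
[[ 51  50  50  51  51  51  51  51  51  51  51  50  51  50]
 [ 50  51  51  51  52  56  58  54  52  51  50  51  50  50]
 [ 50  50  51  53  62  77  80  71  63  57  52  50  51  50]
 [ 50  51  51  60  87 105  99  90  90  75  58  51  50  50]
 [ 50  51  52  74 117 119  94  88 103 101  71  53  50  50]
 [ 50  51  52  81 130 122  92  75  90 112  83  56  50  50]
 [ 50  51  52  73 115 125 110  89  88 112  86  58  51  50]
 [ 50  50  51  58  84 112 122 115 108 111  81  56  51  50]
 [ 51  51  51  51  60  84 109 119 112  95  67  53 
[... 195 characters left out ...]
5  64  69  69  68  69  69  68  70  68  67  68  69]
 [ 56  60  66  68  69  69  71  70  69  69  70  70  68  68]
 [ 64  64  69  70  73  79  82  81  77  72  69  69  69  69]
 [ 69  69  69  77  88 103 111 109 100  86  73  70  69  69]
 [ 70  69  76  89 110 125 131 129 121 104  83  70  69  70]
 [ 71  71  79 100 119 129 129 127 124 113  92  75  69  69]
 [ 76  71  80  99 118 123 119 116 119 114  94  74  70  68]
 [ 77  70  75  90 110 118 115 113 112 104  87  73  69  70]
 [ 72  68  71  78  91 100 103 103  97  86  76  70  68  70]
 [ 69  69  69  71  74  79  83  82  79  75  69  69  70  70]
 [ 69  69  68  68  70  70  71  72  71  69  70  70  68  69]
 [ 67  68  70  71  69  69  68  69  68  68  68  68  67  68]]
```

{"api": "apply_moves", "payload": {"steps": [0.2, 0, -1.5, 0, 0.5, 0, -3, 0, 0.9, 0, -4.5, 0, 1.2, 0, -5.8, 0, 1.5, 0, -6.8, 0, 1.5, 0, -7, 0, 1.5, 0, -7, 0]}}

```text
clock: 13.6
position: [0.3989, 0.0609, 0.1778]
ee_rot: [0.0, 0.999, -0.044, -0.001]
contact_force: [1.0, 1.1, -0.5]
width: 0.0143
gripper_force: 78.1
```

Run:
```python
from h import *
np.set_printoptions(precision=1,suppress=True,linewidth=200)
st=get_state();print(st['position'],st['contact_force'])
s=avg('scene',6);t=avg('top',6);np.save('s3',s);np.save('t3',t)
s0=np.load('s0.npy');t0=np.load('t0.npy')
print((t-t0).mean(2)[286:312,295:313].round(0).astype(int))
print((s-s0).mean(2)[262:292,346:378].round(0).astype(int))
```

```text
[0.4 0.1 0.2] [ 1.   1.1 -0.5]
[[  1   0   1   0   1   0   0  -1   0  -1   1  -1   1   2   1   0   1  -1]
 [  1   3   0   0   1   0   0  -2   3   0   1  -1   0   2   0   0   2   1]
 [  0   1  -1   0   2  -2   1   1   0   0   1   0  -1   2   2   0  -1  -1]
 [  0   0  -4   0  -1   0   1  -1   1   0   0   0  -1  -2   0   0  -1   1]
 [ -2   1   1   0   1   0  -2   2   0   0  -1   0   1   2   1   0   1   1]
 [  0   0   0   1   1   0   0   1   1   2   1   1   0  -2   1   1  -1   2]
 [ -1   2   0   1  -2   2  -2   3   1   1   0   1   0   0   1   0   0   1]
 [  1   1  -1  -1   2   0   2   1   0  -1   0   1   2  -1  -1   0  -1   1]
 [  1   0  -1   0   0   2   1   1   0   1   0  -1   1   1   1  -2   1  -2]
 [ -1   1   1   0   1   0   1   0   0   1   0   2  -1  -1   1  -1   0   0]
 [  1   1   0   0  -1  -3  -4  -4  -2   0   0   1   2   2  -1   0   0   0]
 [  0   0  -1   1  -4  -9 -13  -8   1   3   0   1   0   0   0   0   0   0]
 [  1   1  -1  -2  -8 -11  -6   6  11   5   1   2   1  -1   0  -1  -1   0]
 [  0  -2  -3  -8 -10  -5  12  27  25  14   3   0   2   0   0  -2   0   2]
 [  1  -4  -9 -12 -
[... 5072 characters left out ...]
2    2    1    1    1    1    2    1    1    2]
 [   1    2    1    1    1    2    3    3    3    3    2    0   -8  -14  -11   -1    1    2    2    1    2    2    1    2    2    1    1    1    2    1    1    1]
 [   0    1    2    1    2    2    3    4    3    2    1    1   -3  -15  -14   -3    0    1    1    1    2    2    1    1    1    1    1    1    1    1    1    1]
 [   1    2    3    2    2    2    3    3    2    2    1    1   -2  -14  -15   -4    2    2    1    1    1    1    1    2    2    1    1    2    1    2    1    3]
 [   2    3    3    3    2    2    2    3    3    3    2    1   -2  -13  -14   -3    1    2    1    1    1    2    2    1    2    2    1    1    1    2    2    3]]
```

{"api": "apply_moves", "payload": {"steps": [0.2, -0.05, -0.3, 0, 0.4, -0.1, -0.6, 0, 0.57, -0.15, -0.82, 0, 0.69, -0.16, -0.98, 0, 0.69, -0.16, -0.98, 0]}}

```text
clock: 14.62
position: [0.4063, 0.0594, 0.168]
ee_rot: [0.0, 0.999, -0.044, -0.0]
contact_force: [-0.0, -0.6, 0.1]
width: 0.0141
gripper_force: 78.1
```

{"api": "apply_moves", "payload": {"steps": [0.06, 0, -0.08, 0, 0.11, -0.01, -0.16, 0, 0.17, -0.02, -0.25, 0, 0.17, -0.02, -0.25, 0]}}

```text
clock: 14.95
position: [0.408, 0.0592, 0.1659]
ee_rot: [0.0, 0.999, -0.044, -0.0]
contact_force: [-0.2, -0.5, -1.3]
width: 0.014
gripper_force: 78.2
```

{"api": "apply_moves", "payload": {"steps": [0.06, 0, -0.08, 0, 0.11, -0.01, -0.16, 0, 0.17, -0.02, -0.25, 0, 0.17, -0.02, -0.25, 0]}}

```text
clock: 15.28
position: [0.4097, 0.059, 0.1634]
ee_rot: [0.0, 0.999, -0.044, -0.0]
contact_force: [-0.3, 0.4, -0.9]
width: 0.0144
gripper_force: 78.2
```

{"api": "apply_moves", "payload": {"steps": [0.06, 0, -0.08, 0, 0.11, -0.01, -0.16, 0, 0.17, -0.02, -0.25, 0, 0.17, -0.02, -0.25, 0]}}

```text
clock: 15.62
position: [0.4114, 0.0588, 0.1608]
ee_rot: [0.0, 0.999, -0.044, -0.0]
contact_force: [-1.0, -0.5, -0.1]
width: 0.0143
gripper_force: 78.2
```

Run:
```python
from h import *
np.set_printoptions(precision=1,suppress=True,linewidth=200)
st=get_state();print(st['contact_force'],st['moment'])
s=avg('scene',4);t=avg('top',4)
s0=np.load('s0.npy');t0=np.load('t0.npy')
print((t-t0).mean(2)[289:306,296:310].round(0).astype(int))
print((s-s0).mean(2)[268:292,348:374].round(0).astype(int))
```

```text
[-1.  -0.5 -0.1] [ 0.   0.  -0.1]
[[  1  -2   1   0   1   2   0   1  -2  -1  -1   0  -1  -3]
 [  2   0   0  -2  -1   0   3   0   1   2  -1   3   2   2]
 [  0  -2   1   2   2   1   1   0   0  -1   2  -1   0   0]
 [  0   2   1   0  -1  -1   0   0   1   0   1   2   0   0]
 [  1   0  -2   1   0   0  -2  -3  -1   1   1   2   3   0]
 [  0   1   2   0   1  -1  -3  -4  -2  -1   1   1   1   0]
 [  2   2  -1   0  -1  -1  -4  -2   2   3   1   0  -1   0]
 [  2   1   1  -1  -2  -6  -5   6  10   6   3   2   2   0]
 [ -1   0   2  -4 -10 -15  -9   5  11   5   2   0  -1   1]
 [  1  -2  -1  -5 -11 -13  -2  11   9   5   2   1  -1  -1]
 [ -1  -4  -7 -14 -11   1  20  25  21   9   1   0   3   0]
 [ -4  -8 -14 -16  -5   7  29  36  23   9   1   0   0   0]
 [ -9 -12 -16 -15  -4  15  30  37  24   7   1   3   3   3]
 [-10 -13 -15  -8   1  16  34  38  21   7   2  -1   1   1]
 [-11 -11  -7  -1   4  18  35  38  17   6   1  -2   1   3]
 [-11  -6   0   1   7  23  38  38  20   6   0   3  -3   3]
 [ -7  -3   2   2   7  27  39  37  20   2   0  -1   0   1]]
[[  1   1   1   2   1   1   2   0   2   1   2   2   1   1   0 
[... 1806 characters left out ...]
 -17  -4   1   1   1   2   1   1   1   1   1   1   2   1]
 [  1   2   1   1   1   2   2   1   1  -1  -7 -17 -14  -4   1   1   1   1   2   1   2   2   1   1   2   2]
 [  1   0   1   1   3   2   3   2   2  -1  -6 -16 -15  -4   1   1   1   1   1   1   2   2   1   1   1   2]
 [  1   1   1   1   3   3   4   2   2   0  -3 -14 -15  -3   1   1   2   2   1   1   1   1   2   2   1   1]
 [  2   1   2   2   2   4   3   2   2   1  -3 -14 -15  -4   1   2   1   1   2   2   2   1   1   2   1   1]
 [  2   2   3   2   3   3   2   3   2   2  -2 -14 -15  -4   1   1   1   1   2   2   1   1   2   1   2   1]
 [  3   3   3   2   2   2   3   2   2   1  -2 -10 -14  -4   0   2   0   1   1   1   1   2   1   1   1   1]]
```

{"api": "apply_moves", "payload": {"steps": [0.11, -0.01, -0.16, 0, 0.23, -0.02, -0.33, 0, 0.34, -0.03, -0.49, 0, 0.34, -0.03, -0.49, 0]}}

```text
clock: 16.35
position: [0.4148, 0.0585, 0.1557]
ee_rot: [0.0, 0.999, -0.044, -0.0]
contact_force: [-0.4, -0.2, 0.0]
width: 0.0143
gripper_force: 78.1
```

{"api": "apply_moves", "payload": {"steps": [0.06, 0, -0.08, 0, 0.11, -0.01, -0.16, 0, 0.11, -0.01, -0.16, 0]}}

```text
clock: 16.6
position: [0.4159, 0.0584, 0.1544]
ee_rot: [0.0, 0.999, -0.044, -0.0]
contact_force: [-0.3, 0.9, -0.7]
width: 0.0139
gripper_force: 78.2
```

Still free, about 20 mm deep by estimate. I'll continue in small steps.

{"api": "apply_moves", "payload": {"steps": [0.06, 0, -0.08, 0, 0.11, -0.01, -0.16, 0, 0.11, -0.01, -0.16, 0]}}

```text
clock: 16.85
position: [0.417, 0.0583, 0.1528]
ee_rot: [0.0, 0.999, -0.044, -0.0]
contact_force: [0.6, -0.2, -0.6]
width: 0.014
gripper_force: 78.2
```

{"api": "apply_moves", "payload": {"steps": [0.06, 0, -0.08, 0, 0.11, -0.01, -0.16, 0, 0.11, -0.01, -0.16, 0]}}

```text
clock: 17.1
position: [0.4176, 0.0583, 0.1514]
ee_rot: [0.0, 0.999, -0.044, -0.001]
contact_force: [-2.0, 0.5, 3.7]
width: 0.0142
gripper_force: 78.2
```

Contact with the latch at about 4 N along the rod.

{"api": "apply_moves", "payload": {"steps": [0.06, 0, -0.08, 0, 0.11, -0.01, -0.16, 0, 0.11, -0.01, -0.16, 0]}}

```text
clock: 17.35
position: [0.4187, 0.0582, 0.1497]
ee_rot: [0.0, 0.999, -0.044, -0.001]
contact_force: [-2.2, 1.2, 4.1]
width: 0.0141
gripper_force: 78.2
```

{"api": "apply_moves", "payload": {"steps": [0.06, 0, -0.08, 0, 0.11, -0.01, -0.16, 0, 0.11, -0.01, -0.16, 0]}}

```text
clock: 17.6
position: [0.4196, 0.0581, 0.148]
ee_rot: [0.0, 0.999, -0.044, -0.001]
contact_force: [-4.0, -0.5, 5.2]
width: 0.0142
gripper_force: 78.2
```

{"api": "apply_moves", "payload": {"steps": [0.06, 0, -0.08, 0, 0.09, -0.01, -0.12, 0, 0.09, -0.01, -0.12, 0]}}

```text
clock: 17.85
position: [0.4212, 0.0579, 0.1468]
ee_rot: [0.0, 0.999, -0.044, 0.0]
contact_force: [-2.4, -0.2, 4.8]
width: 0.0141
gripper_force: 78.3
```

{"api": "apply_moves", "payload": {"steps": [0.06, 0, -0.08, 0, 0.06, 0, -0.08, 0]}}

```text
clock: 18.02
position: [0.4215, 0.0579, 0.1462]
ee_rot: [0.0, 0.999, -0.044, -0.0]
contact_force: [-3.8, -0.3, 6.0]
width: 0.0143
gripper_force: 78.4
```

```bash
cat > lid.py <<'E'
from h import *
s=avg('scene',2);s2=np.load('s2.npy')
print('lid diff',np.abs(s-s2).mean(2)[205:265,280:345].mean(),get_state()['contact_force'],get_state()['position'])
E
python3 lid.py
```

```text
lid diff 52.37351282051282 [-4.21440902 -0.230329    7.67853824] [0.42160107 0.05791905 0.14636166]
```

{"api": "apply_moves", "payload": {"steps": [0, 0, 0, 0, 0, 0, 0, 0, 0, 0, 0, 0, 0, 0, 0, 0]}}

```text
clock: 18.45
position: [0.4216, 0.0579, 0.1464]
ee_rot: [0.0, 0.999, -0.044, -0.0]
contact_force: [-3.6, 0.2, 6.2]
width: 0.014
gripper_force: 78.4
```

Run:
```python
from h import *
s2=np.load('s2.npy');s3=np.load('s3.npy');s=avg('scene',2)
R_=np.s_[205:265,280:345]
print(np.abs(s3-s2).mean(2)[R_].mean(),np.abs(s-s2).mean(2)[R_].mean())
d=(np.abs(s-s3).mean(2)>25).astype('uint8');k,l,st,c=cv2.connectedComponentsWithStats(d)
print([st[i].tolist() for i in range(1,k) if st[i][4]>60])
```

```text
0.4328717948717947 54.8621282051282
[[492, 0, 29, 32, 301], [624, 0, 16, 44, 256], [469, 14, 27, 29, 222], [443, 36, 10, 21, 105], [450, 46, 18, 39, 280], [521, 47, 23, 20, 174], [360, 50, 76, 58, 1837], [496, 57, 27, 22, 216], [437, 69, 12, 12, 95], [348, 83, 12, 20, 109], [562, 90, 45, 114, 2406], [348, 102, 37, 21, 406], [405, 112, 12, 20, 163], [365, 131, 14, 20, 151], [404, 132, 11, 14, 114], [358, 148, 57, 120, 1827], [276, 201, 73, 65, 2360], [288, 204, 26, 18, 172], [354, 238, 31, 39, 506], [272, 243, 27, 23, 263], [634, 283, 6, 21, 67], [526, 298, 37, 98, 733], [624, 302, 10, 14, 64], [337, 309, 15, 10, 63], [618, 328, 10, 17, 114], [356, 331, 25, 44, 449], [290, 335, 68, 54, 731], [577, 351, 47, 74, 754], [327, 377, 52, 29, 491], [363, 378, 24, 21, 92], [294, 392, 52, 46, 367], [332, 408, 24, 25, 116]]
```

The lid area has changed strongly, so the lid is opening while the tip is deep in the hole. I'll withdraw along the axis.

{"api": "apply_moves", "payload": {"steps": [-0.57, 0.05, 0.82, 0, -1.14, 0.1, 1.64, 0, -1.71, 0.15, 2.46, 0, -2.28, 0.2, 3.28, 0, -2.86, 0.26, 4.1, 0, -3.2, 0.28, 7, 0, -3.74, 0.31, 10.22, 0, -3.74, 0.31, 10.22, 0]}}

```text
clock: 19.22
position: [0.3867, 0.0611, 0.2542]
ee_rot: [-0.0, 0.999, -0.044, 0.006]
contact_force: [1.0, 0.9, -0.1]
width: 0.0144
gripper_force: 78.3
```

Run:
```python
from h import *
np.set_printoptions(precision=4,suppress=True,linewidth=200)
p=get_state()['position'];print(p,get_state()['contact_force'])
s=avg('scene',3);t=avg('top',3);s2=np.load('s2.npy');t2=np.load('t2.npy');np.save('s4',s);np.save('t4',t)
print('rod region diff vs s2',(s-s2).mean(2)[236:262:2,358:390].round(0).astype(int))
r,g,b=t[...,0],t[...,1],t[...,2]
d=(np.abs(t-t2).mean(2)>25).astype('uint8');k,l,st,c=cv2.connectedComponentsWithStats(d)
print([st[i].tolist() for i in range(1,k) if st[i][4]>60])
```

```text
[0.3867 0.0611 0.2542] [ 0.955   0.8866 -0.0512]
rod region diff vs s2 [[  2   2   2   2   1   1   1   1   2   2   3   2   1   2   2   1   2   0   1   1  -4 -15 -27 -22 -21 -25   0  21  28  34  38  40]
 [  2   2   1   2   2   2   1   2   2   2   2   3   2   1   1   2   2   2   0  -4 -20 -51 -54 -24  14  17  15  16  21  24  25  32]
 [  2   2   2   2   2   2   2   2   2   2   2   2   2   2   2   2   1  -3 -11 -24 -37 -37   6  46  43  23  13  13  16  18  15  12]
 [  3   2   2   3   2   2   2   3   2   1   2   2   2   2   0  -3 -11 -22 -32 -37  -7  31  41  28  10   3   1   2   2   3   2   2]
 [  2   2   3   2   2   2   2   3   2   2   2   2   1  -2  -8 -17 -25 -24  -7  16  29  25  14   5   2   2   2   2   2   3   2   2]
 [  3   3   2   2   2   2   3   2   2   2   1  -1 -12 -31 -43 -34 -10  14  28  28  17   7   3   2   1   2   2   2   2   2   1   3]
 [  2   2   2   3   2   2   2   2   1   0  -9 -28 -49 -53 -32  17  46  35  19   9   4   2   2   1   2   2   2   2   1   2   2   2]
 [  2   2   1   1   1   1   1   2  -2 -16 -39 -53 -37   9  57  65  39  15   4   1   2   1   2   1   1   2   1   2   1   1   1   1]
 [  1   2   2   1   1   1   3   8  11   4 -13  -2  48  72  50  19   5   3   2   2   3   2   1   0   1   2   2   2   2   2   2   1]
 [  1   1   1   2   1   1   5  13  15   5  -4  16  44  29  10   4   2   2   2   3   2   2   1   2   2   2   1   2   2   2   2   1]
 [  1   1   1   1   1   0   1   0 -10 -17 -16  -7   2   3   2   2   2   2   3   2   3   2   2   1   2   2   1   2   2   2   2   1]
 [  2   1   1   1   0   1   1   0  -4  -8  -3   0   1   0   1   2   2   2   2   2   2   2   2   2   2   2   1   2   1   2   1   1]
 [  1   1   0   0   0   1   1   2   2   0   1   1   2   1   1   1   2   3   3   2   2   3   2   3   2   3   2   1   2   1   1   2]]
[[270, 197, 67, 80, 3433]]
```

{"api": "apply_moves", "payload": {"steps": [-0.3, -3, 0, -1, -0.5, -7, 0, -2, -0.8, -11, 0, -3, -1, -15, 0, -4, -1.3, -19, 0, -5, -1.5, -23, 0, -6, -1.8, -27, 0, -6.9, -2, -30, 0, -6.9]}}

```text
clock: 20.18
position: [0.3634, -0.2419, 0.2472]
ee_rot: [0.0, 0.994, -0.106, -0.001]
contact_force: [0.7, 0.3, -1.0]
width: 0.0146
gripper_force: 78.3
```

{"api": "apply_moves", "payload": {"steps": [-0.1, -3, 0, 0, -0.25, -5, 0, 0, -0.05, -5.24, 0, 0, -0.05, -5.24, -2, 0, -0.05, -5.24, -4, 0, -0.05, -5.24, -5, 0, -0.05, -5.24, -5, 0, -0.05, -5.24, -5, 0]}}

```text
clock: 20.85
position: [0.3637, -0.2905, 0.1978]
ee_rot: [-0.001, 0.995, -0.104, -0.001]
contact_force: [-0.2, -0.3, -1.1]
width: 0.0145
gripper_force: 78.3
```

Run:
```python
from h import *
np.set_printoptions(precision=4,suppress=True,linewidth=220)
st=get_state();p=st['position'];print(p,st['ee_rot'],st['contact_force'])
s=avg('scene',4);np.save('s5',s);s2=np.load('s2.npy')
a=np.radians(34);ax=np.array([-.978*np.sin(a),.208*np.sin(a),np.cos(a)]);G=p+[0,0,.021]
print('pred collar,tip',proj('scene',G-ax*.034),proj('scene',G-ax*.121),'hole',proj('scene',[.4445,-.308,.094]))
x0,y0=440,196
print((s-s2).mean(2)[y0:y0+34,x0:x0+32].round(0).astype(int))
```

```text
[ 0.3637 -0.2905  0.1978] [-0.0007  0.9946 -0.104  -0.0007] [-0.1871 -0.3211 -1.0577]
pred collar,tip [472.9205 199.8844] [453.722  218.4204] hole [448.2078 224.4424]
[[  4   3   3 ...  18  -5 -23]
 [  3   3   4 ...  29   8  -2]
 [  3   4   4 ...  60  36  16]
 ...
 [  5   5   5 ...   1   2   2]
 [  4   4   5 ...   2   1   2]
 [  3   3   3 ...   1   1   0]]
```

Run:
```python
from h import *
import sys
np.set_printoptions(threshold=sys.maxsize,linewidth=220)
d=(np.load('s5.npy')-np.load('s2.npy')).mean(2)
print(d[200:230,442:474].round(0).astype(int))
print(np.load('s2.npy').mean(2)[218:230,440:458].astype(int))
```

```text
[[  4   3   4   3   3   4   3   3   3   4   3   3   3   3   3   3   3   3   3   4   3   3   3   3   3  16  56  80  63  45  36  38]
 [  3   3   4   3   3   3   3   3   4   3   4   3   3   4   3   2   4   3   2   3   4   3   2   2   7  25  50  63  60  56  51  50]
 [  4   3   3   3   3   3   3   3   3   3   3   3   3   4   3   4   3   3   3   4   3   1   2   8  22  40  50  47  45  48  50  48]
 [  3   3   4   3   4   3   3   3   3   2   1   3   3   3   3   4   4   2   3   3   2   2   6  22  39  48  42  26  21  25  28  26]
 [  3   3   4   4   3   3   4   4   2   3   3   2   3   3   3   3   3   3   3   3   2   0  12  36  46  41  25  10   5   6   9   6]
 [  3   4   4   3   3   3   3   3   3   2   3   3   3   4   3   2   3   2   2   3   2   0  11  34  37  24  10   2   0   1   2   2]
 [  4   4   3   3   3   3   2   3   3   4   3   4   3   3   3   3   2   2   4   1   3  -1   7  22  20   8   2   1   1   1   1   2]
 [  3   4   3   3   3   3   3   3   3   3   4   3   3   3   2   1   2   2   4   6   4   1   6   7   6   2   0   1   1   1   3   4]
 [  3   3   3   3   3   3   3   4   3   3   3   3   
[... 3031 characters left out ...]
198 197 193 171 133 108]
 [153 170 185 192 196 197 198 197 198 198 198 198 198 198 192 168 132 116]
 [185 192 196 197 197 196 194 192 193 194 196 197 198 198 196 186 165 155]
 [196 198 198 198 197 190 180 173 172 177 186 194 198 198 198 196 191 189]
 [197 198 198 198 194 179 157 145 140 148 165 187 196 198 198 198 198 197]
 [197 197 198 198 194 180 159 143 138 143 157 184 196 198 199 198 197 197]
 [190 195 198 198 196 192 182 171 168 172 178 191 197 198 198 197 195 191]
 [167 182 193 196 195 196 195 193 192 193 193 196 198 197 195 190 181 171]
 [124 149 170 181 185 193 196 197 197 198 198 197 194 190 179 166 147 131]
 [ 79 100 126 145 158 178 190 195 197 197 194 190 179 166 148 130 108  87]]
```

{"api": "apply_moves", "payload": {"steps": [0.15, -0.05, -0.5, 0, 0.3, -0.1, -1.04, 0, 0.3, -0.1, -1.04, 0, 0.58, -0.16, -1.45, 0, 0.85, -0.22, -1.87, 0, 1.13, -0.28, -2.28, 0, 1.24, -0.3, -2.45, 0, 1.24, -0.3, -2.45, 0]}}

```text
clock: 21.72
position: [0.3763, -0.2942, 0.1731]
ee_rot: [-0.0, 0.995, -0.104, -0.0]
contact_force: [0.7, -0.8, -1.0]
width: 0.0141
gripper_force: 78.4
```

{"api": "apply_moves", "payload": {"steps": [0.14, -0.03, -0.21, 0, 0.28, -0.06, -0.41, 0, 0.28, -0.06, -0.41, 0]}}

```text
clock: 21.97
position: [0.3792, -0.295, 0.1694]
ee_rot: [-0.0, 0.995, -0.104, -0.0]
contact_force: [0.1, 1.2, -0.4]
width: 0.014
gripper_force: 78.4
```

{"api": "apply_moves", "payload": {"steps": [0.14, -0.03, -0.21, 0, 0.28, -0.06, -0.41, 0, 0.42, -0.09, -0.62, 0, 0.42, -0.09, -0.62, 0]}}

```text
clock: 22.3
position: [0.3833, -0.2958, 0.1631]
ee_rot: [-0.0, 0.995, -0.104, -0.0]
contact_force: [0.2, -0.4, -0.3]
width: 0.014
gripper_force: 78.4
```

{"api": "apply_moves", "payload": {"steps": [0.14, -0.03, -0.21, 0, 0.28, -0.06, -0.41, 0, 0.42, -0.09, -0.62, 0, 0.42, -0.09, -0.62, 0]}}

```text
clock: 22.63
position: [0.3876, -0.2967, 0.1568]
ee_rot: [-0.0, 0.995, -0.104, -0.0]
contact_force: [-0.2, 0.4, -0.7]
width: 0.0145
gripper_force: 78.4
```

Run:
```python
from h import *
import sys
np.set_printoptions(threshold=sys.maxsize,linewidth=220)
print(get_state()['contact_force'])
d=(avg('scene',3)-np.load('s2.npy')).mean(2)
print(d[204:236,438:466].round(0).astype(int))
```

```text
[-0.16307182  0.36950103 -0.67349881]
[[  4   3   4   3   4   4   4   4   3   3   4   4   3   2   3   3   4   3   4   4   3   3   3   1  -6 -17 -17 -10]
 [  3   4   4   3   3   4   4   3   3   3   3   4   3   2   3   2   3   4   4   3   3   5   6  -1 -23 -42 -39 -19]
 [  3   4   3   4   3   3   5   4   3   3   3   4   3   4   3   5   3   3   4   5  10  20  19  -9 -41 -62 -53 -25]
 [  4   4   4   3   3   4   3   3   4   3   3   3   3   3   3   3   4   3   4   9  33  48  26 -15 -47 -61 -53 -30]
 [  3   4   3   4   4   4   3   4   4   3   4   4   4   4   3   4   2   3   3  23  57  63  20 -25 -48 -56 -51 -30]
 [  4   4   5   4   4   4   4   3   3   3   3   4   3   3   3   2   2   1   4  30  64  62  13 -29 -43 -49 -46 -29]
 [  3   4   3   4   4   4   4   4   4   3   4   3   3   3   2   2   1   1   3  23  54  62  17 -23 -36 -36 -31 -18]
 [  3   3   4   4   4   4   4   3   3   4   3   4   3   3   2   1   0   2   2  10  36  52  23  -9 -21 -16  -5   5]
 [  3   4   4   3   2   3   3   3   3   4   4   3   2   2   2   2   1   0   0   3  18  32  21   6  -1   4  18  25]
 [  3   4   4   4   3   3  
[... 1918 characters left out ...]
   2   1]
 [  1   2   2   2   3   3   4   4   5   5   5   5   3  -5  -9  -2   3   4   3   1   3   3   2   1   2   1   2   2]
 [  1   2   1   1   2   3   3   4   4   4   5   5   4   2   0   1   4   3   2   2   3   2   1   2   1   1   1   2]
 [  1   1   2   1   1   2   2   2   3   4   4   5   4   3   4   4   4   4   3   2   2   2   2   1   1   2   0   2]
 [  1   2   1   2   0   1   0   1   2   2   3   4   4   4   4   4   4   3   3   2   2   3   1   2   1   1   1   1]
 [  1   0   1   2   1   2   0   2   1   2   2   4   3   4   4   4   4   3   3   2   3   2   1   2   1   0   2   1]
 [  2   1   1   1   1   1   0   2   1   2   2   3   3   4   4   4   3   3   2   2   2   2   1   1   2   1   2   1]]
```

The shaft ends at the stand hole at about (448,225), so the tip is in. I'll loosen the grip and swing the rod upright.

{"api": "apply_moves", "payload": {"steps": [0, 0, 0, 0, 0, 0, 0, 0, 0.9, -0.18, 0, 0, 1.8, -0.36, 0, 0, 2.7, -0.54, 0, 0, 3.6, -0.72, 0, 0, 4.5, -0.9, 0, 0, 5.3, -1.05, 0, 0], "newtons": 20}}

```text
clock: 23.45
position: [0.4378, -0.3065, 0.1563]
ee_rot: [-0.001, 0.995, -0.104, -0.004]
contact_force: [-5.0, -0.1, 0.7]
width: 0.0141
gripper_force: 77.6
```

{"api": "apply_moves", "payload": {"steps": [0.4, -0.08, 0, 0, 0.8, -0.15, 0, 0, 0.8, -0.15, 0, 0, 0.8, -0.15, 0, 0]}}

```text
clock: 23.78
position: [0.4456, -0.3079, 0.1561]
ee_rot: [-0.001, 0.995, -0.104, -0.004]
contact_force: [-5.9, 0.4, -1.3]
width: 0.0144
gripper_force: 77.1
```

Run:
```python
from h import *
import sys
np.set_printoptions(threshold=sys.maxsize,linewidth=220,suppress=True,precision=4)
p=get_state()['position'];print(p,get_state()['contact_force'])
print(proj('scene',p+[0,0,.021]),proj('scene',p+[0,0,.021-.034]),proj('scene',[p[0],p[1],.094]))
s=avg('scene',3);d=(s-np.load('s2.npy')).mean(2)
print(d[198:230,436:462].round(0).astype(int))
```

```text
[ 0.4456 -0.3079  0.1561] [-5.909   0.39   -1.2824]
[451.5024 196.2518] [449.9657 207.9721] [447.8208 224.3312]
[[  4   5   4   3   3   4   4  -7 -44 -81 -97 -97 -96 -86 -61 -37 -33 -57 -81 -88 -75 -47 -30  -6   3   4]
 [  4   4   5   4   4   4   3  -7 -48 -83 -93 -94 -91 -77 -49 -31 -32 -59 -83 -89 -72 -41 -22  -4   4   4]
 [  4   4   3   4   4   3   3  -8 -52 -85 -92 -91 -87 -73 -44 -28 -35 -60 -82 -86 -64 -28  -8   1   3   3]
 [  3   3   4   4   4   3   3  -8 -53 -88 -91 -89 -84 -69 -40 -28 -38 -62 -82 -82 -59 -22  -2   3   3   4]
 [  4   3   3   3   4   4   3  -8 -46 -79 -87 -86 -82 -66 -36 -26 -40 -63 -78 -79 -54 -19  -1   3   4   3]
 [  3   4   4   4   3   3   3  -3 -29 -56 -70 -78 -76 -60 -31 -24 -43 -58 -64 -62 -40 -12   1   3   3   3]
 [  3   4   4   3   5   2   3   1 -10 -27 -45 -57 -61 -49 -30 -26 -42 -40 -32 -29 -18  -3   3   2   3   3]
 [  4   3   3   4   3   3   4   4   1  -7 -23 -41 -46 -36 -28 -31 -39 -20  -6  -4  -1   2   3   3   3   2]
 [  4   4   3   4   3   3   3   4   5   3 -14 -39 -43 -36 -35 -41 -37 -10   1   3   3   3   2   2   2   3]
 [  3   4   3   4   4   3
[... 1736 characters left out ...]
 -10   4   3   0   0   3   4   5   5   5   5   5   5   6]
 [  5   5   5   5   4   1  -2  -1  -8 -31 -46 -34  -9  -2  -9 -22 -22  -8  -1   3   5   5   5   5   5   5]
 [  5   4   5   4  -4 -21 -28 -30 -36 -56 -55 -37 -24 -27 -41 -64 -63 -40 -25  -8   0   3   5   5   5   5]
 [  4   5   5  -1 -25 -58 -73 -75 -78 -84 -80 -67 -60 -64 -73 -86 -88 -79 -65 -38 -21  -3   4   5   4   4]
 [  4   3   3  -6 -40 -71 -87 -92 -92 -92 -91 -89 -87 -87 -88 -92 -93 -91 -83 -69 -44  -9   4   4   4   3]
 [  0   1   3  -3 -24 -47 -67 -78 -85 -90 -93 -93 -93 -91 -84 -82 -83 -78 -61 -52 -32  -7   2   3   2   3]
 [  2   1   1   0  -4 -14 -29 -46 -60 -76 -87 -91 -93 -82 -53 -44 -48 -46 -23 -12  -8   0   2   2   3   2]]
```

{"api": "apply_moves", "payload": {"steps": [0.4, -0.08, 0, 0, 0.4, -0.08, 0, 0, 0.4, -0.08, 0, 0, 0, 0, 0, 0, 0, 0, 0, 0, 0, 0, 0, 0], "jaw": 255, "newtons": 20}}

```text
clock: 24.43
position: [0.4478, -0.3085, 0.1569]
ee_rot: [-0.0, 0.995, -0.104, -0.001]
contact_force: [-3.2, 0.5, -1.6]
width: 0.0145
gripper_force: 77.0
```

Run:
```python
from h import *
import sys
np.set_printoptions(threshold=sys.maxsize,linewidth=220,suppress=True,precision=4)
p=get_state()['position'];print(p,get_state()['contact_force'])
print(proj('scene',p+[0,0,.021-.034]),proj('scene',[p[0],p[1],.11]),proj('scene',[p[0],p[1],.094]))
s=avg('scene',3);d=(s-np.load('s2.npy')).mean(2)
print(d[205:224,440:458].round(0).astype(int))
```

```text
[ 0.4478 -0.3085  0.1569] [-3.2158  0.4508 -1.6274]
[449.3498 207.3964] [447.8699 218.7558] [447.185  224.0129]
[[  4   3   3   3   2  -5 -28 -37 -33 -32 -35 -46 -34 -10  -1   2   4   3]
 [  4   4   3   4   8   9 -22 -44 -41 -43 -47 -47 -26  -4   2   3   3   3]
 [  4   3   4   3   5   7 -20 -42 -48 -49 -51 -40 -20  -5   1   3   3   1]
 [  4   4   3   3  -2  -8 -21 -29 -34 -37 -35 -27 -15  -6  -1   2   1   0]
 [  4   3   4   3   0  -8 -14 -17 -19 -19 -18 -15 -10  -5  -1   1   0   1]
 [  3   3   4   3   2   0  -6 -11 -11 -10  -7  -6  -5  -2   0   1   1   1]
 [  4   4   4   3   4   3  -1  -8  -9  -8  -3  -1   0   0   1   1   1   1]
 [  4   3   3   3   3   3  -1  -9  -8  -7  -2   1   0   1   0   0   2   2]
 [  4   3   3   4   3   3  -1 -11  -8  -7  -1   1   1   1   2   2   3   3]
 [  4   4   3   3   3   3  -2  -9  -8  -5   0   2   2   1   3   4   4   4]
 [  3   4   4   3   3   2  -5 -13  -9  -1   3   4   4   4   5   4   5   4]
 [  4   3   4   4   4   0 -11 -19 -13   0   4   4   5   5   5   5   5   5]
 [  3   4   4   3   3  -3 -23 -36 -21  -1   4   5   5   5   6   6   5   5]
 [  3   4   4   4   4  -9 -47 -60 -30  -2   4   6   5   5   5   5   5   5]
 [  4   3   4   5   4 -12 -61 -73 -31  -2   4   5   5   5   5   5   5   4]
 [  3   4   4   4   5 -11 -64 -72 -25   0   5   5   5   6   4   5   4   4]
 [  5   5   6   5   4 -12 -66 -65 -15   3   4   5   5   5   5   4   4   4]
 [  5   5   5   5   2 -18 -65 -57 -12   2   2   4   5   5   5   5   4   6]
 [  6   5   5   5  -1 -25 -59 -49 -11  -4  -9  -4  -1   3   5   5   5   5]]
```

{"api": "apply_moves", "payload": {"steps": [-0.4, 0.08, 0, 0, -0.4, 0.08, -1, 0, -0.4, 0.08, -2, 0, -0.4, 0.08, -3, 0, -0.4, 0.08, -3.8, 0, -0.4, 0.08, -4.3, 0, -0.4, 0.08, -4.3, 0]}}

```text
clock: 25.17
position: [0.4439, -0.3073, 0.1126]
ee_rot: [-0.001, 0.995, -0.104, -0.001]
contact_force: [-0.9, 0.4, -0.2]
width: 0.0144
gripper_force: 77.0
```

{"api": "apply_moves", "payload": {"steps": [0, 0, -0.1, 0, 0, 0, -0.2, 0, 0, 0, -0.3, 0, 0, 0, -0.3, 0]}}

```text
clock: 25.5
position: [0.4446, -0.3081, 0.1115]
ee_rot: [0.0, 0.995, -0.104, 0.0]
contact_force: [-0.6, -0.1, -0.4]
width: 0.0142
gripper_force: 77.0
```

{"api": "apply_moves", "payload": {"steps": [0, 0, -0.1, 0, 0, 0, -0.2, 0, 0, 0, -0.2, 0, 0, 0, -0.2, 0]}}

```text
clock: 25.83
position: [0.4448, -0.3082, 0.1103]
ee_rot: [0.0, 0.995, -0.104, 0.001]
contact_force: [-1.4, 0.3, 5.5]
width: 0.0139
gripper_force: 77.8
```

Seated, with 5.5 N up. I'll open partway to clear the screwdriver, then rise.

{"api": "apply_moves", "payload": {"steps": [0, 0, 0.1, 0, 0, 0, 0.1, 0, 0, 0, 0.1, 0, 0, 0, 0.1, 0, 0, 0, 0.1, 0, 0, 0, 0.1, 0], "jaw": 140}}

```text
clock: 26.33
position: [0.4444, -0.3079, 0.1101]
ee_rot: [-0.0, 0.995, -0.104, -0.0]
contact_force: [-0.3, -0.4, 0.3]
width: 0.0387
gripper_force: 0.0
```

{"api": "apply_moves", "payload": {"steps": [0, 0, 1, 0, 0, 0, 3, 0, 0, 0, 6, 0, 0, 0, 9, 0, 0, 0, 12, 0, -2, 0, 14, 0, -5, 1, 14, 0, -8, 2, 14, 0]}}

```text
clock: 27.0
position: [0.3647, -0.2888, 0.2525]
ee_rot: [0.002, 0.995, -0.104, 0.002]
contact_force: [-2.0, 0.2, 0.4]
width: 0.0386
gripper_force: 0.0
```

{"api": "apply_moves", "payload": {"steps": [-2, 3, 0, 0, -4, 6, 0, 0, -4, 6, 0, 0, -4, 6, 0, 0, -4, 6, 0, 0, -4, 6, 0, 0]}}

```text
clock: 27.5
position: [0.3253, -0.229, 0.2509]
ee_rot: [0.001, 0.995, -0.104, 0.001]
contact_force: [0.3, 0.3, -0.3]
width: 0.0383
gripper_force: 0.0
```

Run:
```python
from h import *
np.set_printoptions(precision=4,suppress=True)
st=get_state();print(st['clock'],st['position'],st['contact_force'],st['width'])
s=avg('scene',4);t=avg('top',4);s0=np.load('s0.npy');t0=np.load('t0.npy')
for n,a,b,mk in(('top',t,t0,[('stand',415,285,490,335),('amber',428,202,464,234),('beaker',145,200,185,232),('timer',150,253,180,282)]),('scene',s,s0,[('stand',425,195,480,262),('amber',364,182,390,232),('beaker',145,330,192,375),('timer',185,375,232,418)])):
    for nm,x0,y0,x1,y1 in mk:
        d=np.abs(a-b).mean(2)[y0:y1,x0:x1];print(n,nm,d.mean().round(1),d.max().round(0))
red=lambda a:cv2.connectedComponentsWithStats(((a[...,0]>110)&(a[...,1]<60)&(a[...,2]<60)).astype('uint8'))
for a in(s,s0,t,t0):
    k,l,q,c=red(a);print([(q[i].tolist(),c[i].round(1)) for i in range(1,k) if 440<c[i][0]<460])
# bottle cap: bright cream at top around (.58,-.16,.1)
print('cap exp',proj('top',[.58,-.16,.1]),proj('scene',[.58,-.16,.1]),'base',proj('scene',[.58,-.16,0]))
d=(np.abs(t-t0).mean(2)>20).astype('uint8');k,l,q,c=cv2.connectedComponentsWithStats(d)
print([(q[i].tolist(),c[i].round(1).tolist()) for i in range(1,k) if q[i][4]>50])
# lid: expected pixels of open lid rim
m=np.array([np.cos(-.089),np.sin(-.089),0]);o=np.array([.616,.04,0])
for th in(1.2,1.35):
    hp=o+m*.085+[0,0,.14];tip=hp+.165*(-m*np.cos(th)+np.array([0,0,np.sin(th)]));print(th,proj('scene',tip),proj('top',tip))
cv2.imwrite('pics/end.png',crop(s,250,130,490,300,3))
```

```text
27.5 [ 0.3253 -0.229   0.2509] [ 0.308   0.2689 -0.3113] 0.03828735284706117
top stand 2.8 30.0
top amber 2.4 10.0
top beaker 2.4 5.0
top timer 2.4 5.0
scene stand 5.7 46.0
scene amber 9.1 192.0
scene beaker 7.7 10.0
scene timer 7.7 10.0
[([457, 161, 2, 2, 3], array([457.7, 161.3])), ([448, 203, 5, 4, 15], array([450.1, 204.6])), ([450, 219, 1, 2, 2], array([450. , 219.5])), ([449, 223, 1, 1, 1], array([449., 223.]))]
[([457, 161, 2, 1, 2], array([457.5, 161. ])), ([448, 203, 6, 4, 16], array([450.7, 204.4])), ([451, 217, 1, 1, 1], array([451., 217.]))]
[([450, 307, 5, 4, 16], array([451.6, 308.6]))]
[([450, 307, 5, 4, 15], array([451.7, 308.9]))]
cap exp [387.0617 254.1487] [374.8692 228.3574] base [373.5277 260.1647]
[([270, 197, 71, 80, 3544], [305.1, 234.4]), ([365, 247, 30, 20, 379], [379.6, 256.6]), ([283, 329, 103, 37, 2147], [334.6, 351.1]), ([236, 356, 310, 124, 14211], [377.6, 430.0]), ([275, 367, 81, 19, 698], [327.1, 373.3]), ([479, 371, 20, 24, 181], [488.1, 382.4]), ([290, 392, 37, 12, 166], [307.4, 396.7]), ([415, 409, 42, 49, 379], [435.2, 433.8]), ([528, 423, 22, 27, 235], [539.1, 436.5]), ([560, 445, 80, 35, 1991], [604.2, 465.8]), ([321, 458, 14, 12, 72], [327.9, 461.7]), ([489, 461, 18, 19, 134], [498.3, 470.8])]
1.2 [304.5112 178.324 ] [310.8016 217.2603]
1.35 [297.2702 172.525 ] [311.955  205.8574]
```

Run:
```python
from h import *
s=avg('scene',3);s2=np.load('s2.npy');t=avg('top',3);t2=np.load('t2.npy')
for a,b,x in((s,s2,(240,350)),(t,t2,(255,360))):
    d=(np.abs(a-b).mean(2)>25).astype('uint8')[150:290,x[0]:x[1]];k,l,q,c=cv2.connectedComponentsWithStats(d)
    print([q[i].tolist() for i in range(1,k) if q[i][4]>60],'offset',x[0],150)
m=np.array([np.cos(-.089),np.sin(-.089),0]);n=np.array([.089,.996,0]);o=np.array([.616,.04,0]);hp=o+m*.085+[0,0,.14]
for th in(1.0,1.2,1.35):
    P=[]
    for a in np.linspace(0,2*np.pi,40):
        r=.085+.08*np.cos(a);w=.08*np.sin(a);P.append(hp+r*(-m*np.cos(th)+np.array([0,0,np.sin(th)]))+n*w)
    for c in('scene','top'):
        Q=np.array([proj(c,p) for p in P]);print(th,c,Q.min(0).round(),Q.max(0).round())
```

```text
[[32, 19, 34, 30, 218], [20, 31, 90, 85, 3776]] offset 240 150
[[15, 47, 67, 69, 2969], [21, 71, 63, 56, 455]] offset 255 150
1.0 scene [274. 186.] [329. 232.]
1.0 top [276. 204.] [345. 232.]
1.2 scene [270. 176.] [323. 231.]
1.2 top [277. 203.] [346. 218.]
1.35 scene [267. 171.] [318. 230.]
1.35 top [278. 201.] [347. 208.]
```

```bash
python3 -c "
from rig import *
print(sign_off())"
```

```text
the job is handed in; nothing more can be done
None
```

The job is handed in at about 28 s, though `sign_off()` gave no verdict. The bottle stands on the bench. The latch let go with the rod deep in the hole, force under 9 N at every reading, and the lid looks fully open. The rod is back in its stand, and the beaker, timer and amber bottle have not moved in the camera checks.

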